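Gauge a tube against a flip stop on the welding table

ROBOT

A 6-joint arm with a two-finger parallel gripper is mounted at the origin on the work surface. World frame = base frame: x ahead of the robot, y to its left, z up, the work surface at z = 0. Lengths are in m, angles in rad, forces in N, time in s.
With the tool pointing down it reaches from about 0.25 to 0.775 m from the base axis. Payload 4 kg.
Tool frame: the origin (TCP) lies on the centre line of the jaws, within the pads' length; the fingertips stand 22 mm ahead of it and the grasp point (between the pads) lies 3 mm ahead of it; z points along the fingers, y is the direction in which the jaws open and shut (so a half turn about z gives the same grasp; the last joint's range is limited). The gripper opens to 94 mm and grips with 3 to 60 N. Pads are 16 mm wide; open, the fingers measure 119 mm over their backs; the gripper's body (75 mm by 177 mm) begins 78 mm behind the grasp point.
Start: joints at [-1.323, 0.087, 1.371, -0, 1.684, -0.103], TCP at [0.189, -0.517, 0.228] pointing down, gripper open.
Joint ranges: [-3.1, 3.1], [-0.76, 2.03], [0.27, 2.55], [-1.08, 4.22], [0.17, 2.65], [-2.57, 2.57]. Speed limits (rad/s): [2.79, 2.79, 3.14, 3.14, 3.14, 3.14].

INTERFACE

Orientations are given as [roll, pitch, yaw] about the fixed x, y, z axes, in that order (R = Rz(yaw) Ry(pitch) Rx(roll)).
In Python, from bench import robot gives the robot as it stands. The module is installed in compiled form; this text tells all that it offers.
- The arm moves only by the shell command python3 -m inch 'ROWS'. ROWS is JSON, a list of rows, each an object with "linear": the shift along the world's x, y, z scaled (see below), a list of three; "twist": the turn about the world's z scaled (see below); "gripper": the opening, from 0 (shut) to 1 (fully open). In form: [{"linear": [x, y, z], "twist": twist, "gripper": gripper}, ...]. A call has 1 to 10 rows; each row is the pose to reach, as a shift and turn from the pose commanded when the call began; what a row does not reach only later rows make up. The controller multiplies each number of a shift by 0.1 m and each number of a turn by 60 degrees. A row lasts 1/12 s, in which the tool goes at most 41.7 mm and 7.16 degrees, less where a joint would pass 70% of its speed; a pose out of reach is approached as far as the arm can. A call with a number of a shift or a turn outside -1 to 1 is refused whole. A call with a gripper value outside its range is refused whole. The fingers move at their own pace and stop on an object; the grip force is fixed at half the most. Time passes only in rows, so rows that repeat a pose let the fingers close. It gives the time, the measured TCP pose, the force and the opening at its end, in the units of the state.
- robot.get_obs(): the state, without advancing time (a new reading comes with each control period).
- robot.snapshot(name): name is "scene" or "top"; returns a dict with "image" (384x512x3 uint8, red, green, blue), "depth" (384x512 float32, m along the optical axis (not along the pixel's ray), 0 where there is no reading), "mtx" (3x3 intrinsics, pixels), "rvec" (rotation vector, rad) and "tvec" (3), from world to camera coordinates, as OpenCV has them. Camera axes: x right, y down, z forward; pixel columns grow to the right and rows downward; lengths in m; the calibration is good to about 2 mm. A picture is of the moment at which its call begins.
- robot.close_job(): hands the job in, once; it reports no verdict.
The state is a dict: "time": time; "joint_positions": joint angles; "qvel": joint speeds; "joint_torque": joint torques, N m; "tool_pos": TCP position; "ee_rot": TCP orientation; "wrist_force": force on the tool from outside, world axes, zero at the start; "wrist_torque": the same for the moment, N m; "width": finger opening in m.
Only numpy, scipy, OpenCV 4.12 (cv2) and the standard library are available. Lean on these libraries where they do the work, as an engineer would, in place of code of your own. Each camera call takes 0.05 s, during which the arm holds its last target.

TASK

On the welding table, flip the stop with the T-bar handle fully down onto the fence, then bring the rectangular tube snug up against that stop, lying flat along the fence. Finally flip that stop back up out of the way, leaving the tube where it was gauged so that its end is free for welding; leave the other stop, with the ball knob, up.

Things in the scene. Friction and masses are not known exactly. Their poses are not given: they have to be found in the camera images.
- gauge (a point): Fixed point at the T-bar stop: x across the fence, away from the tube's side; y along it; z up; 30 mm above the table, 20 mm before (-x) the face of the fence (bar 380 x 40 x 25 mm high), in mid-plane of the 12 mm leaf. Gauged, tube_mid lies on its y axis 66 mm off, on the ball-knob stop's side. Hinge axis: along y, 40 mm behind (+x), 15 mm above this point; bracket 34 mm wide, 57 high.
- stop (a joint): Hinge of the stop with T-bar, rad: 0 = down (arm level to -x of gauge, tongue 22-66 mm ahead of the hinge axis, to 7 mm above table), 1.57 = arm upright, max 1.6. Friction hinge, stays where left, 2 to 6 N at the handle. Handle: round steel bar, 12 mm diameter, 68 long, parallel to the hinge axis, centred on the arm's end 85 mm from the axis; 28 mm stick out free each side of the leaf.
- tube_mid (a point): Centre of the loose steel rectangular tube: 40 mm wide (x), 120 long (y, along the bore), 60 high (z), about 0.6 kg, standing on a 40 mm side on the table before the fence, roughly along it, between the two stops. It is 35 mm higher than the fence, so its upper part can be gripped across its width from above.
- spare (a joint): Hinge of the other stop, 260 mm along the same fence (which end varies): same leaf, but with a 28 mm ball knob instead of the T-bar. rad, 0 = down, 1.57 = arm upright. It starts up and is to stay up.
Not all that is in view belongs to the job. Leave any pink or purple look-alike of the part that bears tube_mid alone.

How it is judged:
By the outcome, as a careful person would: the job done as asked, in the order asked, and still so for the second after the job is handed in, with the robot touching nothing.
It also fails if it takes over 51 s, if anything falls off the work surface, if the arm or the gripper's body presses on something with over 40 N, if the wrist force passes 120 N, or if a joint passes its speed limit or range.

## Working session

There is one attempt and no reset: what is moved stays moved. The work goes in short steps, Python scripts to look and compute and a shell command to move; the robot and the scene stay as the last step left them, time stands still between calls to the robot, and variables do not carry over. Pictures are saved under pics/ and viewed, and the job is handed in when it is done.

```bash
mkdir -p pics
cat > h.py <<'E'
import numpy as np, cv2
from bench import robot
def snap(n):
    s=robot.snapshot(n); np.savez('last_%s.npz'%n,**s); return s
def load(n): return dict(np.load('last_%s.npz'%n))
def cloud(s):
    R,_=cv2.Rodrigues(s['rvec']); K=s['mtx']; d=s['depth']
    v,u=np.mgrid[:d.shape[0],:d.shape[1]]
    c=np.stack([(u-K[0,2])/K[0,0]*d,(v-K[1,2])/K[1,1]*d,d],-1)
    w=(c-np.ravel(s['tvec']))@R
    w[d==0]=np.nan
    return w
E
python3 - <<'E'
from h import *
for n in ('scene','top'):
    s=snap(n); cv2.imwrite('pics/a_%s.png'%n,cv2.resize(s['image'][:,:,::-1],(800,600)))
    print(n,s['mtx'],np.ravel(s['rvec']),np.ravel(s['tvec']))
print(robot.get_obs())
E
```

```text
scene [[471.04659941   0.         253.06426728]
 [  0.         471.04659941 192.54619566]
 [  0.           0.           1.        ]] [ 0.97474945  2.64976585 -0.81835615] [ 0.36464691 -0.27476244  1.21776253]
top [[390.57638016   0.         251.25911287]
 [  0.         390.57638016 190.48983704]
 [  0.           0.           1.        ]] [ 2.12601208 -2.12312259  0.15497901] [0.03382699 0.51397689 0.71951363]
{'time': 0.1, 'joint_positions': array([-1.32311709e+00,  8.79203250e-02,  1.37203054e+00,  1.42789918e-05,
        1.68357426e+00, -1.03091811e-01]), 'qvel': array([-9.48916668e-06, -2.60536764e-03, -4.30620923e-03,  1.01202170e-04,
        4.41600744e-04, -5.36232904e-04]), 'joint_torque': array([ 2.25751239e-03, -3.41251945e+01, -3.03302872e+01,  7.19424058e-02,
        3.03787517e-02, -9.98526343e-05]), 'tool_pos': array([ 0.18889413, -0.51610344,  0.22643654]), 'ee_rot': array([-3.13967190e+00, -2.12985420e-04,  3.50772433e-01]), 'wrist_force': array([0.82350033, 0.07102115, 0.10840728]), 'wrist_torque': array([-0.0266162 ,  0.00990124,  0.01935856]), 'width': 0.09396805178111696}
```

View pics/a_scene.png

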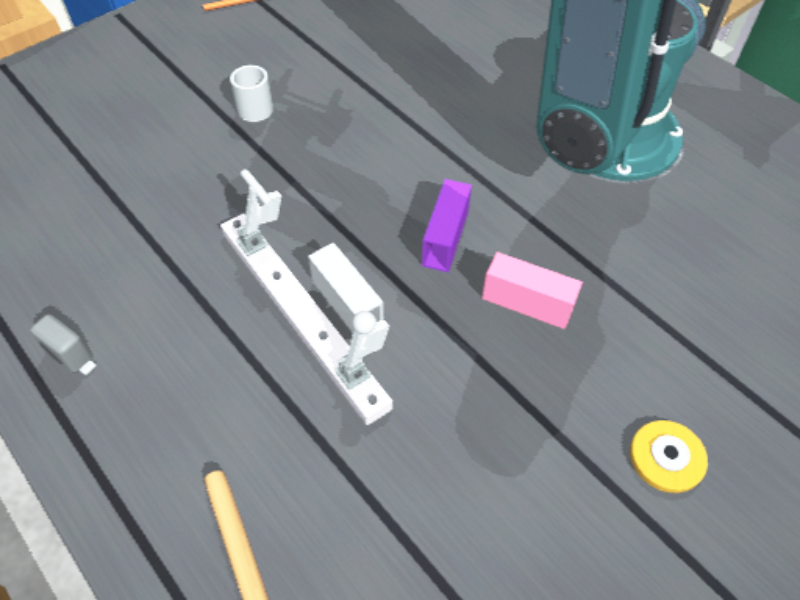

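View pics/a_top.png

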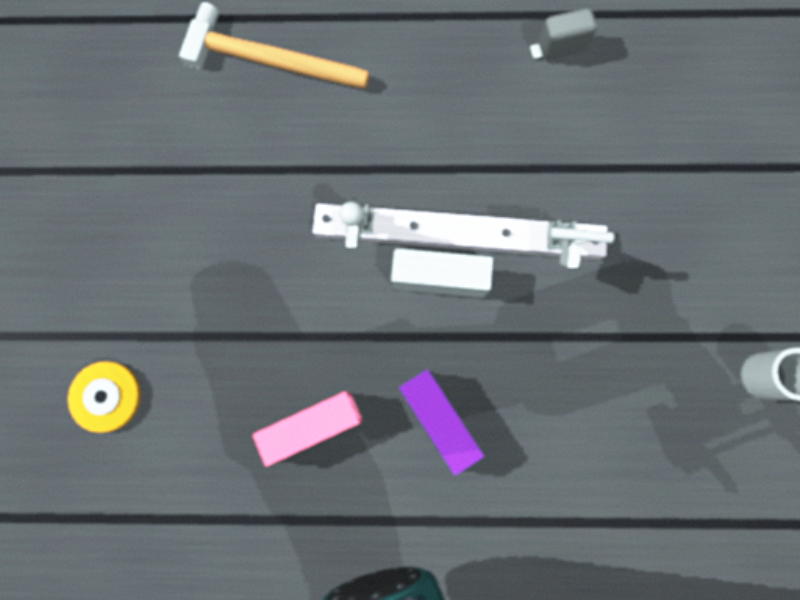

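Candidates (top view, 800x600 pixels):
- **Tube:** the white tube at (442,270), standing before the fence. The pink block (307,428) and purple block (441,420) are look-alikes to leave alone.
- **Stop:** the one with the bar handle at (578,238). The ball-knob stop is at (352,215).

I choose the white tube and the right-hand stop. Next come a close crop and measurements.

Run:
```python
from h import *
s=load('top'); w=cloud(s); 
c=s['image'][115:205,190:410]; cv2.imwrite('pics/b_top.png',cv2.resize(c[:,:,::-1],None,fx=3.5,fy=3.5,interpolation=cv2.INTER_CUBIC))
t=load('scene'); c=t['image'][95:280,120:270]; cv2.imwrite('pics/b_scene.png',cv2.resize(c[:,:,::-1],None,fx=3.2,fy=3.2,interpolation=cv2.INTER_CUBIC))
for n,s in (('top',s),('scene',t)):
    w=cloud(s); im=s['image'].astype(int)
    sat=im.max(2)-im.min(2)
    roi=(w[...,0]>0.3)&(w[...,0]<0.75)&(w[...,1]>-0.35)&(w[...,1]<0.25)&(sat<50)
    p=w[roi]; z=p[:,2]
    print(n,np.nanmedian(w[(sat<40)&(w[...,2]<.02)][:,2]))
    for nm,lo,hi in (('fence',.018,.031),('tube',.054,.066),('high',.085,.2)):
        m=roi&(w[...,2]>lo)&(w[...,2]<hi)
        k,lab,st,ce=cv2.connectedComponentsWithStats(m.astype(np.uint8))
        for i in range(1,k):
            if st[i,4]<25: continue
            q=w[lab==i]
            r=cv2.minAreaRect((q[:,:2]*1000).astype(np.float32))
            print(nm,st[i],'mean',q.mean(0).round(4),'min',q.min(0).round(3),'max',q.max(0).round(3),'rect',np.round(r[0],1),np.round(r[1],1),round(r[2],2))
```

```text
top 0.0006254977040922077
fence [201 131  22  21 345] mean [0.6191 0.1187 0.0255] min [0.6   0.094 0.018] max [0.642 0.138 0.031] rect [621.5 115.7] [44. 41.] 86.16
fence [ 231  133  129   30 2272] mean [ 0.606  -0.0525  0.0255] min [ 0.577 -0.182  0.018] max [0.637 0.077 0.031] rect [607.5 -54.2] [259.7  41.6] 85.11
fence [369 144  20   5  59] mean [ 0.6092 -0.224   0.0257] min [ 0.604 -0.242  0.024] max [ 0.613 -0.203  0.029] rect [ 608.9 -222.5] [39.   7.7] 87.3
fence [371 154  17  11 146] mean [ 0.5807 -0.223   0.0254] min [ 0.572 -0.239  0.019] max [ 0.591 -0.206  0.03 ] rect [ 581.7 -222.8] [32.2 18. ] 84.28
fence [262 183  49   6  60] mean [ 0.5264 -0.0359  0.0249] min [ 0.522 -0.082  0.018] max [0.531 0.013 0.031] rect [526.5 -34.3] [96.   1.1] 84.63
tube [232 131   4  14  36] mean [0.6173 0.0686 0.0569] min [0.605 0.066 0.054] max [0.63  0.073 0.061] rect [617.6  69.4] [ 6.1 25.8] 88.59
tube [ 251  159   64   27 1316] mean [ 0.5467 -0.0263  0.0605] min [ 0.522 -0.086  0.054] max [0.573 0.035 0.064] rect [547.3 -26. ] [119.7  40.9] 84.51
high [217 129  16  30 299] mean [0.588
[... 892 characters left out ...]
166  20  16  86] mean [0.3678 0.1182 0.0613] min [0.347 0.097 0.059] max [0.385 0.138 0.064] rect [367.1 117.2] [34.9 39.3] 23.79
tube [313 169   8   9  28] mean [0.385  0.0974 0.0613] min [0.376 0.087 0.057] max [0.393 0.109 0.065] rect [385.1  98. ] [17.2 16.7] 27.07
tube [217 227  17  13  95] mean [0.6202 0.0844 0.0587] min [0.603 0.066 0.054] max [0.632 0.094 0.066] rect [617.2  80.2] [27.4 28.9] 85.11
high [155 108  26  32 369] mean [ 0.5726 -0.1721  0.1142] min [ 0.541 -0.21   0.085] max [ 0.593 -0.14   0.136] rect [ 571.7 -174.2] [58.3 50.1] 43.53
high [224 199  25  27 416] mean [0.5964 0.0868 0.1157] min [0.565 0.072 0.085] max [0.616 0.097 0.143] rect [590.6  83.5] [50.5 24.5] 10.11
```

View pics/b_top.png

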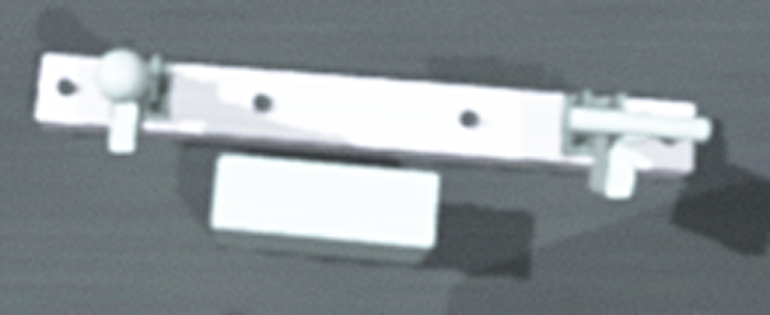

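View pics/b_scene.png

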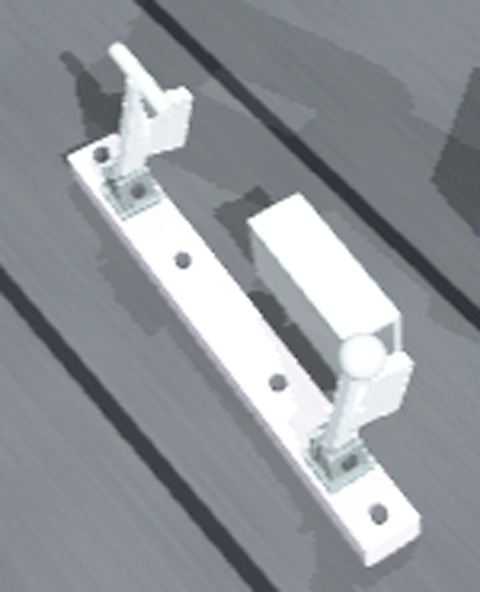

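The crops confirm it: the right-hand stop bears the round cross bar, the left one the ball, and the white tube has an open bore. Next I'll work in the fence frame.

```bash
cat >> h.py <<'E'
def fence(s):
    w=cloud(s); im=s['image'].astype(int); sat=im.max(2)-im.min(2)
    m=(w[...,0]>.55)&(w[...,0]<.66)&(w[...,1]>-.26)&(w[...,1]<.16)&(sat<50)&(im.min(2)>120)&(abs(w[...,2]-.025)<.006)
    return w,m
E
python3 - <<'E'
from h import *
T=load('top');S=load('scene')
for n,s in(('top',T),('scene',S)):
    w,m=fence(s)
    r=cv2.minAreaRect((w[m][:,:2]*1000).astype(np.float32)); print(n,r)
ang=np.radians(4.88)
ey=np.array([np.sin(ang),np.cos(ang)]);ex=np.array([ey[1],-ey[0]])
for n,s in(('top',T),('scene',S)):
    w,m=fence(s); c=np.array(cv2.minAreaRect((w[m][:,:2]*1000).astype(np.float32))[0])/1000
    u=(w[...,:2]-c)@ex; v=(w[...,:2]-c)@ey; z=w[...,2]
    roi=(abs(u)<.1)&(abs(v)<.2)
    f=roi&m; print(n,c,'fence u',np.percentile(u[f],[1,99]).round(4),'v',np.percentile(v[f],[.5,99.5]).round(4))
    def rep(nm,k):
        k=k&roi; print(nm,k.sum(),'u',np.percentile(u[k],[2,50,98]).round(4),'v',np.percentile(v[k],[2,50,98]).round(4),'z',np.percentile(z[k],[2,50,98]).round(4))
    rep('bar',(v<-.05)&(z>.122)); rep('tongue',(v<-.05)&(z>.06)&(u<-.022)); rep('ball',(v>.05)&(z>.117));rep('btongue',(v>.05)&(z>.07)&(u<-.025))
    rep('tube',(abs(v)<.11)&(abs(z-.06)<.005)&(u<-.02))
    k=roi&(v<-.05)&(z>.1); 
    print('ctr world', c, 'leafpt v=-130:',c-.13*ey)
E
```

```text
top ((607.7047119140625, -51.39674377441406), (379.72418212890625, 41.489906311035156), 85.21865844726562)
scene ((596.1047973632812, -47.17259216308594), (381.3681335449219, 64.34375762939453), 85.1383285522461)
top [ 0.60770471 -0.05139674] fence u [-0.0202  0.0192] v [-0.1877  0.188 ]
bar 295 u [-0.0317 -0.027  -0.0185] v [-0.162  -0.1292 -0.0962] z [0.1246 0.1312 0.1344]
tongue 444 u [-0.0526 -0.03   -0.0225] v [-0.1612 -0.1264 -0.097 ] z [0.0684 0.128  0.1342]
ball 195 u [-0.0353 -0.0247 -0.0103] v [0.1171 0.1286 0.1414] z [0.1274 0.1369 0.1423]
btongue 207 u [-0.0522 -0.034  -0.0255] v [0.1184 0.1282 0.1393] z [0.0783 0.1057 0.141 ]
tube 1307 u [-0.0821 -0.0628 -0.043 ] v [-0.0374  0.0198  0.0777] z [0.0577 0.0606 0.0632]
ctr world [ 0.60770471 -0.05139674] leafpt v=-130: [ 0.59664573 -0.1809255 ]
scene [ 0.5961048  -0.04717259] fence u [-0.0312  0.0317] v [-0.1875  0.1895]
bar 174 u [-0.0189 -0.0118 -0.0045] v [-0.1624 -0.1254 -0.0957] z [0.1235 0.1318 0.1353]
tongue 104 u [-0.043  -0.0325 -0.0226] v [-0.1359 -0.1252 -0.122 ] z [0.0619 0.0873 0.1033]
ball 187 u [-0.0208 -0.0076  0.0025] v [0.1211 0.1344 0.1433] z [0.1192 0.1371 0.143 ]
btongue 90 u [-0.0414 -0.0326 -0.0251] v [0.1247 0.135  0.1369] z [0.0736 0.0992 0.1061]
tube 940 u [-0.0702 -0.0498 -0.0306] v [-0.0381  0.0215  0.0784] z [0.0575 0.0615 0.0642]
ctr world [ 0.5961048  -0.04717259] leafpt v=-130: [ 0.58504581 -0.17670135]
```

```bash
python3 -m inch '[{"linear":[0.95,0.8,0],"twist":0.27,"gripper":1},{"linear":[0.95,0.8,0],"twist":0.27,"gripper":1},{"linear":[0.95,0.8,0],"twist":0.27,"gripper":1},{"linear":[0.95,0.8,0],"twist":0.27,"gripper":1}]'
python3 -m inch '[{"linear":[0.95,0.8,0],"twist":0.27,"gripper":1},{"linear":[0.95,0.8,0],"twist":0.27,"gripper":1},{"linear":[0.95,0.8,0],"twist":0.27,"gripper":1},{"linear":[0.95,0.8,0],"twist":0.27,"gripper":1}]'
python3 -m inch '[{"linear":[0.95,0.8,0],"twist":0.27,"gripper":1},{"linear":[0.95,0.8,0],"twist":0.27,"gripper":1},{"linear":[0.95,0.8,0],"twist":0.27,"gripper":1},{"linear":[0.95,0.8,0],"twist":0.27,"gripper":1}]'
python3 -m inch '[{"linear":[0.95,0.8,0],"twist":0.27,"gripper":1},{"linear":[0.95,0.8,0],"twist":0.27,"gripper":1},{"linear":[0.95,0.8,0],"twist":0.27,"gripper":1},{"linear":[0.95,0.8,0],"twist":0.27,"gripper":1},{"linear":[0.95,0.8,0],"twist":0.27,"gripper":1}]'
```

```text
time: 0.43
tool_pos: [0.2885, -0.4321, 0.2273]
ee_rot: [-3.141, -0.004, 0.642]
wrist_force: [-1.3, -1.5, 1.0]
width: 0.0941
time: 0.77
tool_pos: [0.3832, -0.352, 0.2271]
ee_rot: [-3.142, -0.004, 0.925]
wrist_force: [-0.3, 0.3, -0.5]
width: 0.0938
time: 1.1
tool_pos: [0.4777, -0.2722, 0.2266]
ee_rot: [3.141, -0.004, 1.207]
wrist_force: [-1.2, -0.3, -0.5]
width: 0.0942
time: 1.52
tool_pos: [0.5694, -0.1959, 0.2263]
ee_rot: [-3.139, -0.0, 1.484]
wrist_force: [-0.8, 0.1, 1.0]
width: 0.0943
```

```bash
python3 -m inch '[{"linear":[0,-0.02,-0.3],"twist":0,"gripper":1},{"linear":[0,-0.02,-0.6],"twist":0,"gripper":1},{"linear":[0,-0.02,-0.8],"twist":0,"gripper":1},{"linear":[0,-0.02,-0.97],"twist":0,"gripper":0.6},{"linear":[0,-0.02,-0.97],"twist":0,"gripper":0.5}]'
python3 - <<'E'
from h import *
for n in ('scene','top'):
    s=snap(n); im=s['image']
    c=im[90:290,110:290] if n=='scene' else im[100:230,180:420]
    cv2.imwrite('pics/c_%s.png'%n,cv2.resize(c[:,:,::-1],None,fx=3,fy=3,interpolation=cv2.INTER_CUBIC))
E
```

```text
time: 1.93
tool_pos: [0.565, -0.1993, 0.1254]
ee_rot: [-3.132, -0.002, 1.479]
wrist_force: [-0.2, 0.3, -0.2]
width: 0.0837
```

View pics/c_scene.png

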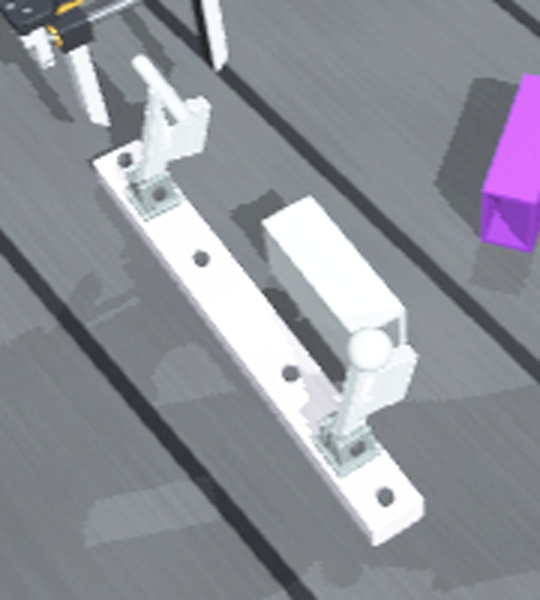

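View pics/c_top.png

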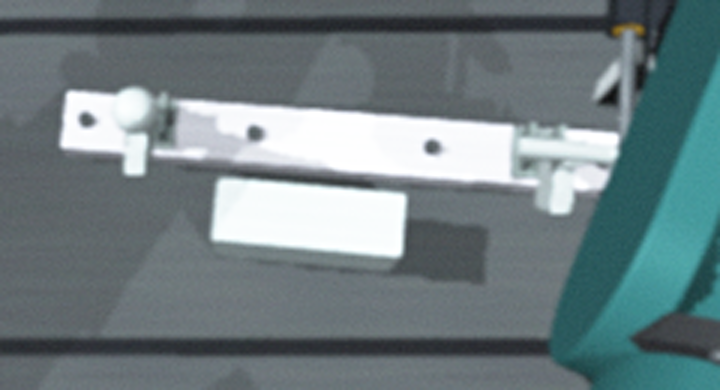

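Run:
```python
from h import *
o=robot.get_obs();print(o['tool_pos'],o['ee_rot'],o['width'],o['wrist_force'])
for n,(a,b) in (('scene',(110,90)),('top',(180,100))):
    s=load(n); p=np.array(o['tool_pos']); pts=np.array([p-[0,0,.003],p-[0,0,.022]])
    q=cv2.projectPoints(pts,s['rvec'],s['tvec'],s['mtx'],None)[0][:,0]; print(n,((q-[a,b])*3).round(0))
s=load('scene');w=cloud(s); print([w[90+y//3,110+x//3].round(3) for x,y in((140,60),(165,95),(160,88),(150,75),(178,110),(98,110),(220,60))])
```

```text
[ 0.56770393 -0.19986064  0.13020541] [-3.14001119e+00  8.32253713e-07  1.47932268e+00] 0.07662194824524639 [-0.01974067 -0.71707994  0.25092108]
scene [[148.  69.]
 [152.  87.]]
top [[612. 157.]
 [602. 165.]]
[array([ 0.571, -0.206,  0.133]), array([ 0.574, -0.167,  0.134]), array([ 0.574, -0.176,  0.132]), array([ 0.572, -0.19 ,  0.131]), array([ 0.576, -0.15 ,  0.134]), array([ 0.615, -0.193,  0.126]), array([ 0.519, -0.184,  0.115])]
```

The scene crop shows the grasp point at about (148,69), on the bar's free outer end, with a finger on each side of it. Closing now.

```bash
python3 -m inch '[{"linear":[0.01,0.01,0],"twist":0,"gripper":0},{"linear":[0.01,0.01,0],"twist":0,"gripper":0},{"linear":[0.01,0.01,0],"twist":0,"gripper":0},{"linear":[0.01,0.01,0],"twist":0,"gripper":0},{"linear":[0.01,0.01,0],"twist":0,"gripper":0},{"linear":[0.01,0.01,0],"twist":0,"gripper":0},{"linear":[0.01,0.01,0],"twist":0,"gripper":0},{"linear":[0.01,0.01,0],"twist":0,"gripper":0}]'
```

```text
time: 2.7
tool_pos: [0.57, -0.1974, 0.1305]
ee_rot: [3.142, 0.0, 1.482]
wrist_force: [-0.6, 0.2, -1.1]
width: 0.0229
```

```bash
python3 -m inch '[{"linear":[0,0,0],"twist":0,"gripper":0},{"linear":[0,0,0],"twist":0,"gripper":0},{"linear":[0,0,0],"twist":0,"gripper":0},{"linear":[0,0,0],"twist":0,"gripper":0}]'
python3 - <<'E'
import numpy as np
# arc in fence frame from angle a0 about hinge; u along ex
ang=np.radians(4.88);ex=np.array([np.cos(ang),-np.sin(ang)])
a0=np.arccos(.026/.085)
print(a0)
for a in np.linspace(a0,-0.02,11):
    du=-.085*np.cos(a)+.026; dz=.085*np.sin(a)-.085*np.sin(a0)
    print(round(a,3),(du*ex*10).round(3),round(dz*10,3))
E
```

```text
time: 3.03
tool_pos: [0.5698, -0.1974, 0.1304]
ee_rot: [-3.141, -0.0, 1.482]
wrist_force: [0.4, 0.2, 0.4]
width: 0.011
1.259931261475335
1.26 [ 0. -0.] 0.0
1.132 [-0.101  0.009] -0.04
1.004 [-0.196  0.017] -0.092
0.876 [-0.283  0.024] -0.156
0.748 [-0.362  0.031] -0.231
0.62 [-0.43   0.037] -0.315
0.492 [-0.487  0.042] -0.408
0.364 [-0.532  0.045] -0.507
0.236 [-0.564  0.048] -0.611
0.108 [-0.583  0.05 ] -0.718
-0.02 [-0.588  0.05 ] -0.826
```

```bash
python3 -m inch '[{"linear":[-0.05,0,-0.02],"twist":0,"gripper":0},{"linear":[-0.1,0.01,-0.04],"twist":0,"gripper":0},{"linear":[-0.15,0.01,-0.065],"twist":0,"gripper":0},{"linear":[-0.2,0.02,-0.095],"twist":0,"gripper":0},{"linear":[-0.24,0.02,-0.125],"twist":0,"gripper":0},{"linear":[-0.28,0.02,-0.155],"twist":0,"gripper":0},{"linear":[-0.32,0.03,-0.19],"twist":0,"gripper":0},{"linear":[-0.36,0.03,-0.23],"twist":0,"gripper":0},{"linear":[-0.36,0.03,-0.23],"twist":0,"gripper":0}]'
```

```text
time: 3.78
tool_pos: [0.5326, -0.1942, 0.1059]
ee_rot: [-3.139, -0.001, 1.482]
wrist_force: [3.8, 0.3, -1.4]
width: 0.0109
```

```bash
python3 -m inch '[{"linear":[-0.04,0,-0.04],"twist":0,"gripper":0},{"linear":[-0.07,0.01,-0.085],"twist":0,"gripper":0},{"linear":[-0.125,0.01,-0.175],"twist":0,"gripper":0},{"linear":[-0.17,0.01,-0.275],"twist":0,"gripper":0},{"linear":[-0.205,0.02,-0.38],"twist":0,"gripper":0},{"linear":[-0.222,0.02,-0.487],"twist":0,"gripper":0},{"linear":[-0.226,0.02,-0.54],"twist":0,"gripper":0},{"linear":[-0.226,0.02,-0.58],"twist":0,"gripper":0},{"linear":[-0.226,0.02,-0.58],"twist":0,"gripper":0}]'
```

```text
time: 4.53
tool_pos: [0.5105, -0.1924, 0.0474]
ee_rot: [-3.14, -0.0, 1.482]
wrist_force: [5.5, -0.5, -2.6]
width: 0.0108
```

```bash
python3 -m inch '[{"linear":[0.01,0,-0.02],"twist":0,"gripper":0},{"linear":[0.02,0,-0.03],"twist":0,"gripper":0},{"linear":[0.02,0,-0.03],"twist":0,"gripper":0}]'; python3 -m inch '[{"linear":[0.01,0,-0.02],"twist":0,"gripper":0},{"linear":[0.01,0,-0.03],"twist":0,"gripper":0},{"linear":[0.01,0,-0.03],"twist":0,"gripper":0}]'
```

```text
time: 4.78
tool_pos: [0.5106, -0.1924, 0.0454]
ee_rot: [-3.134, -0.0, 1.482]
wrist_force: [-2.5, 0.6, 3.9]
width: 0.0114
time: 5.03
tool_pos: [0.5107, -0.1925, 0.0449]
ee_rot: [-3.132, 0.0, 1.482]
wrist_force: [-10.0, 3.7, 17.4]
width: 0.0113
```

```bash
python3 -m inch '[{"linear":[0,0,0.02],"twist":0,"gripper":0.35},{"linear":[0,0,0.03],"twist":0,"gripper":0.35},{"linear":[0,0,0.03],"twist":0,"gripper":0.35},{"linear":[0,0,0.03],"twist":0,"gripper":0.35},{"linear":[0,0,0.3],"twist":0,"gripper":0.4},{"linear":[0,0,0.6],"twist":0,"gripper":0.6},{"linear":[0,0,0.95],"twist":0,"gripper":1},{"linear":[0,0,0.95],"twist":0,"gripper":1}]'
python3 - <<'E'
from h import *
for n in ('scene','top'):
    s=snap(n); im=s['image']
    c=im[90:290,110:290] if n=='scene' else im[100:230,180:420]
    cv2.imwrite('pics/d_%s.png'%n,cv2.resize(c[:,:,::-1],None,fx=3,fy=3,interpolation=cv2.INTER_CUBIC))
E
```

```text
time: 5.7
tool_pos: [0.5177, -0.1943, 0.1457]
ee_rot: [3.13, 0.005, 1.482]
wrist_force: [0.9, -0.6, -0.5]
width: 0.0543
```

View pics/d_scene.png

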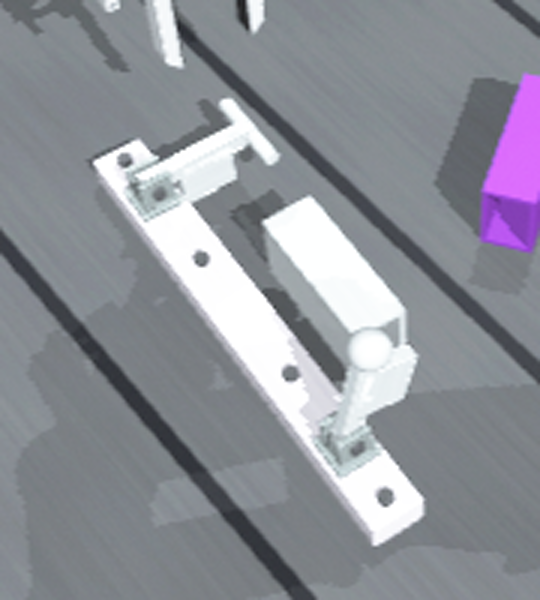

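View pics/d_top.png

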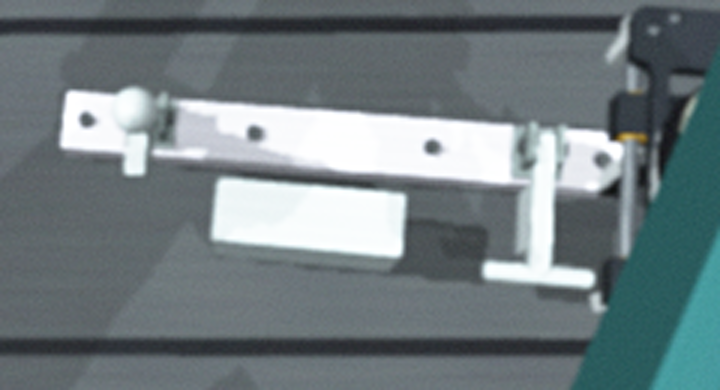

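Both views show the T-bar arm level, with the bar in front of the fence at d_top (540,273), and the ball stop still upright. Now measuring the leaf and tube.

Run:
```python
from h import *
ang=np.radians(4.88); ey=np.array([np.sin(ang),np.cos(ang)]);ex=np.array([ey[1],-ey[0]])
c=np.array([.6077,-.0505])
for n in('top','scene'):
    s=load(n); w=cloud(s); im=s['image'].astype(int); sat=im.max(2)-im.min(2)
    u=(w[...,:2]-c)@ex; v=(w[...,:2]-c)@ey; z=w[...,2]
    ok=(sat<50)&(im.min(2)>110)
    def rep(nm,k):
        k=k&ok; print(n,nm,k.sum(),'u',np.percentile(u[k],[1,50,99]).round(4),'v',np.percentile(v[k],[1,50,99]).round(4),'z',np.percentile(z[k],[2,50,98]).round(4))
    rep('bar',(abs(u+.085)<.014)&(abs(v+.13)<.05)&(z>.03)&(z<.07))
    rep('arm',(abs(u+.055)<.02)&(abs(v+.13)<.02)&(z>.043)&(z<.07))
    k=ok&(abs(z-.06)<.006)&(abs(v-.02)<.075)&(u>-.1)&(u<-.025)
    rep('tube',k); r=cv2.minAreaRect((w[k][:,:2]*1000).astype(np.float32)); print(r)
    q=np.array(r[0])/1000-c; print('tube uv',q@ex,q@ey)
```

```text
top bar 259 u [-0.0907 -0.0849 -0.0722] v [-0.1638 -0.1305 -0.0971] z [0.0444 0.0508 0.055 ]
top arm 148 u [-0.0741 -0.056  -0.0356] v [-0.1365 -0.1296 -0.1248] z [0.0445 0.053  0.0563]
top tube 1311 u [-0.0824 -0.0629 -0.0426] v [-0.0396  0.0194  0.078 ] z [0.0572 0.0605 0.0631]
((547.4224853515625, -25.98778533935547), (119.8169937133789, 40.82113265991211), 84.71455383300781)
tube uv -0.06214424449156285 0.019295603549383523
scene bar 161 u [-0.09   -0.0823 -0.0716] v [-0.1601 -0.1232 -0.0935] z [0.0407 0.0518 0.0567]
scene arm 125 u [-0.0742 -0.0539 -0.0359] v [-0.1342 -0.1237 -0.1202] z [0.0432 0.0532 0.0573]
scene tube 953 u [-0.0827 -0.0619 -0.0423] v [-0.0363  0.0242  0.0813] z [0.0561 0.0615 0.0644]
((547.3416748046875, -23.04615020751953), (121.47344207763672, 42.110347747802734), 83.92437744140625)
tube uv -0.062475004439413916 0.0222197009229734
```

```bash
python3 -c "
from bench import robot;o=robot.get_obs();p=o['tool_pos'];print(p,o['ee_rot']);print(([.5474,-.0245,.146]-p)*10)"
```

```text
[ 0.51515499 -0.1930462   0.13984229] [3.13884840e+00 1.43754016e-03 1.48172462e+00]
[0.32245014 1.68546197 0.06157712]
```

```bash
python3 -m inch '[{"linear":[0.1,0.4,0.1],"twist":0,"gripper":1},{"linear":[0.17,0.84,0.1],"twist":0,"gripper":1},{"linear":[0.17,0.84,0.1],"twist":0,"gripper":1}]'
python3 -m inch '[{"linear":[0.1,0.4,0],"twist":0,"gripper":1},{"linear":[0.17,0.84,0],"twist":0,"gripper":1},{"linear":[0.17,0.84,0],"twist":0,"gripper":1},{"linear":[0.17,0.84,0],"twist":0,"gripper":1},{"linear":[0.17,0.84,0],"twist":0,"gripper":1}]'
python3 -c "
from bench import robot;o=robot.get_obs();p=o['tool_pos'];print(p,o['ee_rot'],o['width']);print(([.5474,-.0245,.054]-p)*10)"
```

```text
time: 6.05
tool_pos: [0.531, -0.103, 0.1464]
ee_rot: [-3.138, -0.004, 1.487]
wrist_force: [-0.3, 0.1, -0.7]
width: 0.0825
time: 6.47
tool_pos: [0.5474, -0.0247, 0.1465]
ee_rot: [-3.138, 0.001, 1.483]
wrist_force: [0.4, -0.2, 0.2]
width: 0.0944
[ 0.54742625 -0.02465743  0.1465074 ] [-3.13801647e+00  8.37020823e-04  1.48280223e+00] 0.09435002401445063
[-2.62467104e-04  1.57429595e-03 -9.25074040e-01]
```

```bash
python3 -m inch '[{"linear":[0,0,-0.3],"twist":0,"gripper":1},{"linear":[0,0,-0.6],"twist":0,"gripper":1},{"linear":[0,0,-0.8],"twist":0,"gripper":1},{"linear":[0,0,-0.92],"twist":0,"gripper":1},{"linear":[0,0,-0.92],"twist":0,"gripper":0.3},{"linear":[0,0,-0.92],"twist":0,"gripper":0.3},{"linear":[0,0,-0.92],"twist":0,"gripper":0.3},{"linear":[0,0,-0.92],"twist":0,"gripper":0.3},{"linear":[0,0,-0.92],"twist":0,"gripper":0.3},{"linear":[0,0,-0.92],"twist":0,"gripper":0.3}]'
python3 -m inch '[{"linear":[0,0,0],"twist":0,"gripper":0.3},{"linear":[0,0,0],"twist":0,"gripper":0.3},{"linear":[0,0,0],"twist":0,"gripper":0.3}]'
```

```text
time: 7.3
tool_pos: [0.5493, -0.0247, 0.0579]
ee_rot: [3.139, 0.0, 1.482]
wrist_force: [-0.1, -0.2, 0.5]
width: 0.0573
time: 7.55
tool_pos: [0.5477, -0.0244, 0.0568]
ee_rot: [-3.14, 0.0, 1.482]
wrist_force: [-3.5, 0.4, 4.2]
width: 0.0397
```

```bash
python3 -m inch '[{"linear":[0.02,-0.12,0],"twist":0,"gripper":0.3},{"linear":[0.03,-0.24,0],"twist":0,"gripper":0.3},{"linear":[0.045,-0.36,0],"twist":0,"gripper":0.3},{"linear":[0.06,-0.48,0],"twist":0,"gripper":0.3},{"linear":[0.075,-0.6,0],"twist":0,"gripper":0.3},{"linear":[0.09,-0.71,0],"twist":0,"gripper":0.3},{"linear":[0.09,-0.71,0],"twist":0,"gripper":0.3},{"linear":[0.09,-0.71,0],"twist":0,"gripper":0.3}]'
```

```text
time: 8.22
tool_pos: [0.5579, -0.0984, 0.0569]
ee_rot: [3.14, 0.004, 1.48]
wrist_force: [0.7, -4.2, 2.1]
width: 0.0399
```

```bash
python3 -m inch '[{"linear":[0.02,0,0],"twist":0,"gripper":0.3},{"linear":[0.04,0,0],"twist":0,"gripper":0.3},{"linear":[0.05,-0.005,0],"twist":0,"gripper":0.3},{"linear":[0.05,-0.005,0],"twist":0,"gripper":0.3}]'; python3 -m inch '[{"linear":[0.01,0,0],"twist":0,"gripper":0.3},{"linear":[0.02,0,0],"twist":0,"gripper":0.3},{"linear":[0.02,0,0],"twist":0,"gripper":0.3}]'
```

```text
time: 8.55
tool_pos: [0.5603, -0.0971, 0.0568]
ee_rot: [-3.137, 0.003, 1.482]
wrist_force: [-6.9, -3.2, 6.5]
width: 0.0397
time: 8.8
tool_pos: [0.562, -0.0967, 0.0569]
ee_rot: [-3.136, 0.002, 1.482]
wrist_force: [-6.7, -2.0, 7.9]
width: 0.0397
```

```bash
python3 -m inch '[{"linear":[0.01,0,0],"twist":0,"gripper":0.3},{"linear":[0.02,0,0],"twist":0,"gripper":0.3},{"linear":[0.02,0,0],"twist":0,"gripper":0.3}]'; python3 -m inch '[{"linear":[0.01,0,0],"twist":0,"gripper":0.3},{"linear":[0.01,0,0],"twist":0,"gripper":0.3},{"linear":[0.01,0,0],"twist":0,"gripper":0.3}]'
```

```text
time: 9.05
tool_pos: [0.5636, -0.0965, 0.0569]
ee_rot: [-3.135, 0.002, 1.482]
wrist_force: [-8.6, -2.2, 8.0]
width: 0.0397
time: 9.3
tool_pos: [0.5638, -0.0965, 0.0569]
ee_rot: [-3.133, 0.002, 1.482]
wrist_force: [-9.5, -2.1, 9.6]
width: 0.0397
```

```bash
python3 -m inch '[{"linear":[0,-0.03,0],"twist":0,"gripper":0.3},{"linear":[-0.005,-0.06,0],"twist":0,"gripper":0.3},{"linear":[-0.007,-0.08,0],"twist":0,"gripper":0.3},{"linear":[-0.008,-0.09,0],"twist":0,"gripper":0.3},{"linear":[-0.008,-0.09,0],"twist":0,"gripper":0.3}]'; python3 -m inch '[{"linear":[0,-0.01,0],"twist":0,"gripper":0.3},{"linear":[-0.002,-0.02,0],"twist":0,"gripper":0.3},{"linear":[-0.002,-0.02,0],"twist":0,"gripper":0.3}]'
```

```text
time: 9.72
tool_pos: [0.5639, -0.0985, 0.057]
ee_rot: [-3.134, -0.011, 1.484]
wrist_force: [-8.5, 13.9, 10.8]
width: 0.0397
time: 9.97
tool_pos: [0.5638, -0.0999, 0.0571]
ee_rot: [-3.134, -0.012, 1.484]
wrist_force: [-7.0, 15.6, 11.7]
width: 0.0394
```

Run:
```python
from h import *
for n in ('scene','top'):
    s=snap(n); im=s['image']
    c=im[90:250,110:270] if n=='scene' else im[120:210,200:400]
    cv2.imwrite('pics/e_%s.png'%n,cv2.resize(c[:,:,::-1],None,fx=3.7,fy=3.7,interpolation=cv2.INTER_CUBIC))
print(robot.get_obs()['tool_pos'],robot.get_obs()['wrist_force'])
```

```text
[ 0.56377765 -0.09983726  0.05704988] [-7.627837   16.68119673 11.12839308]
```

View pics/e_scene.png

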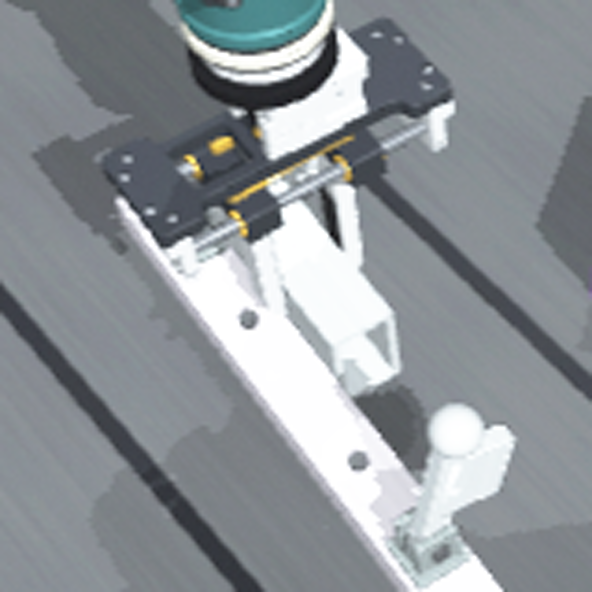

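View pics/e_top.png

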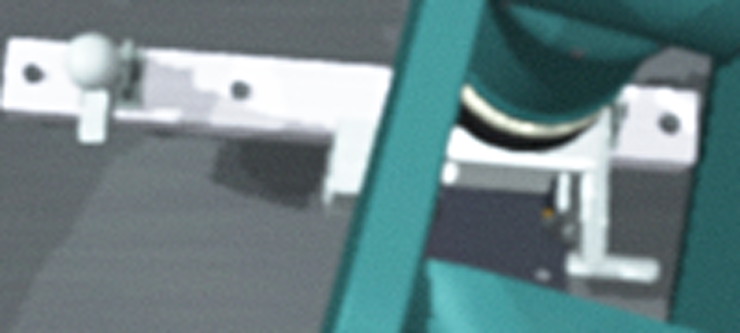

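```bash
cat > tub.py <<'E'
from h import *
ang=np.radians(4.88); ey=np.array([np.sin(ang),np.cos(ang)]);ex=np.array([ey[1],-ey[0]])
c=np.array([.6077,-.0505])
for n in('top','scene'):
    s=load(n); w=cloud(s); im=s['image'].astype(int); sat=im.max(2)-im.min(2)
    u=(w[...,:2]-c)@ex; v=(w[...,:2]-c)@ey; z=w[...,2]
    k=(sat<40)&(im.min(2)>130)&(abs(z-.06)<.006)&(v<.1)&(v>-.1)&(u>-.1)&(u<-.01)
    n_,lab,st,ce=cv2.connectedComponentsWithStats(k.astype(np.uint8)); i=1+st[1:,4].argmax(); k=lab==i
    print(n,k.sum(),'u',np.percentile(u[k],[1,50,99]).round(4),'v',np.percentile(v[k],[1,50,99]).round(4),'z',np.percentile(z[k],[2,50,98]).round(4))
    r=cv2.minAreaRect((w[k][:,:2]*1000).astype(np.float32)); print(r)
E
python3 tub.py
```

```text
top 183 u [-0.0597 -0.0379 -0.0201] v [-0.0131 -0.0022  0.0058] z [0.0578 0.0612 0.0639]
((567.8531494140625, -50.85590362548828), (19.208120346069336, 40.65241622924805), 85.23329162597656)
scene 695 u [-0.0675 -0.0417 -0.0149] v [-0.0885 -0.0332  0.0092] z [0.0559 0.0621 0.0651]
((562.9454956054688, -85.75949096679688), (60.22914505004883, 100.37105560302734), 5.649957180023193)
```

About 10 mm of gap remains to the stop. The tube is being pressed down with about 11 N and drags on the table, so I'll ease the height and continue.

```bash
python3 -m inch '[{"linear":[-0.01,0,0.02],"twist":0,"gripper":0.3},{"linear":[-0.01,0,0.03],"twist":0,"gripper":0.3},{"linear":[-0.01,0,0.03],"twist":0,"gripper":0.3}]'; python3 -m inch '[{"linear":[0,-0.02,0],"twist":0,"gripper":0.3},{"linear":[-0.002,-0.03,0],"twist":0,"gripper":0.3},{"linear":[-0.002,-0.03,0],"twist":0,"gripper":0.3}]'
```

```text
time: 10.32
tool_pos: [0.5632, -0.1059, 0.0572]
ee_rot: [-3.136, -0.001, 1.483]
wrist_force: [-2.0, 1.5, -6.5]
width: 0.0398
time: 10.57
tool_pos: [0.5629, -0.1096, 0.0573]
ee_rot: [-3.135, -0.001, 1.482]
wrist_force: [-4.6, 2.5, -6.9]
width: 0.0399
```

```bash
python3 -m inch '[{"linear":[0,-0.01,-0.005],"twist":0,"gripper":0.3},{"linear":[-0.002,-0.02,-0.005],"twist":0,"gripper":0.3},{"linear":[-0.002,-0.02,-0.005],"twist":0,"gripper":0.3}]'; python3 -m inch '[{"linear":[0,-0.01,0],"twist":0,"gripper":0.3},{"linear":[-0.002,-0.02,0],"twist":0,"gripper":0.3},{"linear":[-0.002,-0.02,0],"twist":0,"gripper":0.3}]'
```

```text
time: 10.82
tool_pos: [0.5628, -0.1105, 0.057]
ee_rot: [-3.135, -0.004, 1.482]
wrist_force: [-4.3, 5.7, -6.1]
width: 0.0397
time: 11.07
tool_pos: [0.5628, -0.1107, 0.0571]
ee_rot: [-3.135, -0.007, 1.482]
wrist_force: [-3.5, 10.0, -5.5]
width: 0.0399
```

```bash
python3 -m inch '[{"linear":[0.01,0,-0.01],"twist":0,"gripper":0.3},{"linear":[0.015,0,-0.02],"twist":0,"gripper":0.3},{"linear":[0.015,0,-0.02],"twist":0,"gripper":0.3},{"linear":[0.015,0,-0.02],"twist":0,"gripper":0.3}]'; python3 -m inch '[{"linear":[0,0.02,0],"twist":0,"gripper":0.3},{"linear":[0,0.02,0],"twist":0,"gripper":0.3}]'
```

```text
time: 11.4
tool_pos: [0.563, -0.1106, 0.0569]
ee_rot: [-3.132, -0.007, 1.482]
wrist_force: [-11.5, 10.5, 4.4]
width: 0.0396
time: 11.57
tool_pos: [0.5629, -0.1105, 0.0569]
ee_rot: [-3.133, -0.003, 1.482]
wrist_force: [-11.1, 5.7, 2.8]
width: 0.0393
```

```bash
python3 -m inch '[{"linear":[0,0,0],"twist":0,"gripper":0.8},{"linear":[0,0,0],"twist":0,"gripper":0.8},{"linear":[0,0,0],"twist":0,"gripper":0.8},{"linear":[0,0,0],"twist":0,"gripper":0.8},{"linear":[0,0,0.3],"twist":0,"gripper":0.8},{"linear":[0,0,0.6],"twist":0,"gripper":0.8},{"linear":[0,0,0.9],"twist":0,"gripper":0.8},{"linear":[0,0,1],"twist":0,"gripper":0.8}]'
python3 -m inch '[{"linear":[-0.4,0,0],"twist":0,"gripper":0.8},{"linear":[-0.8,0,0],"twist":0,"gripper":0.8},{"linear":[-1,0,0],"twist":0,"gripper":0.8},{"linear":[-1,0,0],"twist":0,"gripper":0.8}]'
python3 -m inch '[{"linear":[-0.4,0,0],"twist":0,"gripper":0.8},{"linear":[-0.8,0,0],"twist":0,"gripper":0.8},{"linear":[-0.8,0,0],"twist":0,"gripper":0.8}]'
python3 - <<'E'
from h import *
for n in ('scene','top'):
    s=snap(n); im=s['image']
    c=im[90:250,110:270] if n=='scene' else im[120:210,200:400]
    cv2.imwrite('pics/f_%s.png'%n,cv2.resize(c[:,:,::-1],None,fx=3.7,fy=3.7,interpolation=cv2.INTER_CUBIC))
E
python3 tub.py
```

```text
time: 12.23
tool_pos: [0.5697, -0.1135, 0.1637]
ee_rot: [3.13, 0.003, 1.481]
wrist_force: [-0.1, -0.6, 1.4]
width: 0.0754
time: 12.57
tool_pos: [0.4636, -0.1122, 0.1567]
ee_rot: [-3.141, 0.001, 1.48]
wrist_force: [-0.1, 0.2, -0.6]
width: 0.0751
time: 12.82
tool_pos: [0.3816, -0.1114, 0.1552]
ee_rot: [-3.137, -0.0, 1.48]
wrist_force: [0.8, -0.1, -0.4]
width: 0.0752
top 1048 u [-0.0603 -0.0411 -0.0204] v [-0.0994 -0.0527 -0.0059] z [0.0567 0.0606 0.0631]
((563.124267578125, -99.31343078613281), (95.09127807617188, 40.70741271972656), 85.13236236572266)
scene 744 u [-0.0602 -0.0393 -0.0202] v [-0.0995 -0.0479 -0.0021] z [0.056  0.0615 0.0645]
((563.1985473632812, -96.79132080078125), (100.20429229736328, 41.497154235839844), 85.46440124511719)
```

View pics/f_scene.png

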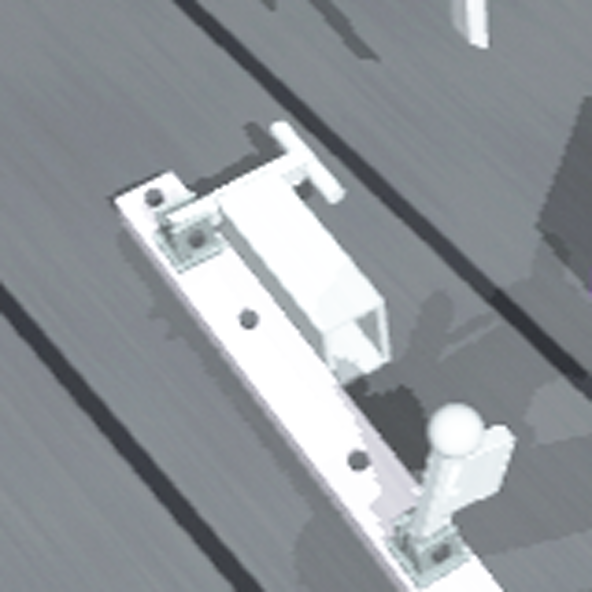

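View pics/f_top.png

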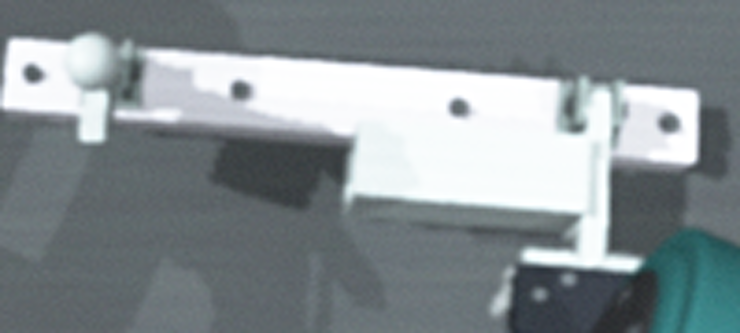

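The tube lies flush along the fence, with u from -60 to -20 mm and its angle matching within 0.1° (top view). Its end is on the leaf, at f_scene (220,200) and f_top (585,200). The stop is still down. Now going to the bar's outer end to flip it up.

```bash
python3 -m inch '[{"linear":[0.3,-0.2,0],"twist":0,"gripper":0.5},{"linear":[0.65,-0.41,0],"twist":0,"gripper":0.5},{"linear":[0.65,-0.41,0],"twist":0,"gripper":0.5}]'
python3 -m inch '[{"linear":[0.3,-0.2,0],"twist":0,"gripper":0.5},{"linear":[0.65,-0.42,0],"twist":0,"gripper":0.5},{"linear":[0.65,-0.42,0],"twist":0,"gripper":0.5},{"linear":[0.65,-0.42,0],"twist":0,"gripper":0.5},{"linear":[0.65,-0.42,0],"twist":0,"gripper":0.5}]'
python3 -c "
from bench import robot;o=robot.get_obs();p=o['tool_pos'];print(p,o['ee_rot'],o['width']);print(([.5107,-.194,.047]-p)*10)"
```

```text
time: 13.17
tool_pos: [0.4573, -0.1564, 0.1546]
ee_rot: [3.141, 0.001, 1.481]
wrist_force: [-0.6, 0.2, -0.2]
width: 0.0588
time: 13.58
tool_pos: [0.5172, -0.195, 0.1565]
ee_rot: [-3.141, -0.0, 1.482]
wrist_force: [-0.1, 0.2, 0.9]
width: 0.0473
[ 0.51722306 -0.19500796  0.156473  ] [-3.14113138e+00 -4.67815032e-04  1.48208784e+00] 0.04732701899716741
[-0.06523059  0.01007963 -1.09472999]
```

```bash
python3 -m inch '[{"linear":[-0.065,0.01,-0.3],"twist":0,"gripper":0.5},{"linear":[-0.065,0.01,-0.6],"twist":0,"gripper":0.5},{"linear":[-0.065,0.01,-0.9],"twist":0,"gripper":0.5},{"linear":[-0.065,0.01,-1],"twist":0,"gripper":0.5},{"linear":[-0.065,0.01,-1],"twist":0,"gripper":0.5}]'
python3 -m inch '[{"linear":[0,0,-0.08],"twist":0,"gripper":0.5},{"linear":[0,0,-0.08],"twist":0,"gripper":0.4},{"linear":[0,0,-0.08],"twist":0,"gripper":0.4},{"linear":[0,0,-0.08],"twist":0,"gripper":0.2},{"linear":[0,0,-0.08],"twist":0,"gripper":0}]'
python3 -m inch '[{"linear":[0,0,0],"twist":0,"gripper":0},{"linear":[0,0,0],"twist":0,"gripper":0},{"linear":[0,0,0],"twist":0,"gripper":0},{"linear":[0,0,0],"twist":0,"gripper":0},{"linear":[0,0,0],"twist":0,"gripper":0}]'
```

```text
time: 14.0
tool_pos: [0.5075, -0.1925, 0.0548]
ee_rot: [-3.137, -0.002, 1.482]
wrist_force: [-0.4, 0.3, 0.1]
width: 0.0471
time: 14.42
tool_pos: [0.5107, -0.1945, 0.0505]
ee_rot: [3.139, 0.001, 1.482]
wrist_force: [0.2, -0.0, -0.1]
width: 0.0277
time: 14.83
tool_pos: [0.5104, -0.1942, 0.0495]
ee_rot: [3.14, 0.0, 1.482]
wrist_force: [1.4, 0.3, 0.8]
width: 0.0112
```

```bash
python3 -m inch '[{"linear":[0.003,0,0.07],"twist":0,"gripper":0},{"linear":[0.011,0,0.135],"twist":0,"gripper":0},{"linear":[0.025,0,0.2],"twist":0,"gripper":0},{"linear":[0.043,0,0.267],"twist":0,"gripper":0},{"linear":[0.07,-0.01,0.33],"twist":0,"gripper":0},{"linear":[0.096,-0.01,0.392],"twist":0,"gripper":0},{"linear":[0.13,-0.01,0.45],"twist":0,"gripper":0},{"linear":[0.168,-0.015,0.508],"twist":0,"gripper":0},{"linear":[0.168,-0.015,0.508],"twist":0,"gripper":0}]'
```

```text
time: 15.58
tool_pos: [0.5255, -0.1954, 0.1011]
ee_rot: [-3.138, -0.0, 1.482]
wrist_force: [-6.2, 0.1, 1.0]
width: 0.0113
```

```bash
python3 -m inch '[{"linear":[0.045,0,0.053],"twist":0,"gripper":0},{"linear":[0.09,-0.005,0.102],"twist":0,"gripper":0},{"linear":[0.14,-0.01,0.147],"twist":0,"gripper":0},{"linear":[0.194,-0.015,0.188],"twist":0,"gripper":0},{"linear":[0.25,-0.02,0.225],"twist":0,"gripper":0},{"linear":[0.31,-0.025,0.257],"twist":0,"gripper":0},{"linear":[0.37,-0.03,0.283],"twist":0,"gripper":0},{"linear":[0.437,-0.037,0.306],"twist":0,"gripper":0},{"linear":[0.437,-0.037,0.306],"twist":0,"gripper":0}]'
python3 -m inch '[{"linear":[0.065,-0.005,0.016],"twist":0,"gripper":0},{"linear":[0.13,-0.01,0.028],"twist":0,"gripper":0},{"linear":[0.19,-0.015,0.034],"twist":0,"gripper":0},{"linear":[0.19,-0.015,0.034],"twist":0,"gripper":0},{"linear":[0.19,-0.015,0.034],"twist":0,"gripper":0}]'
```

```text
time: 16.33
tool_pos: [0.5705, -0.1995, 0.1357]
ee_rot: [3.14, 0.001, 1.482]
wrist_force: [-7.4, 1.4, 10.2]
width: 0.011
time: 16.75
tool_pos: [0.5902, -0.2011, 0.138]
ee_rot: [3.138, 0.001, 1.482]
wrist_force: [-3.8, -0.3, 5.0]
width: 0.0111
```

```bash
python3 -m inch '[{"linear":[0,0,0],"twist":0,"gripper":0.4},{"linear":[0,0,0],"twist":0,"gripper":0.4},{"linear":[0,0,0],"twist":0,"gripper":0.4},{"linear":[0,0,0],"twist":0,"gripper":0.4},{"linear":[0,0,0],"twist":0,"gripper":0.4},{"linear":[0,0,0.2],"twist":0,"gripper":0.5},{"linear":[0,0,0.5],"twist":0,"gripper":0.6},{"linear":[0,0,0.8],"twist":0,"gripper":0.8},{"linear":[0,0,0.8],"twist":0,"gripper":0.8}]'
python3 -m inch '[{"linear":[-0.3,-0.3,0],"twist":0,"gripper":1},{"linear":[-0.6,-0.6,0],"twist":0,"gripper":1},{"linear":[-0.9,-0.9,0],"twist":0,"gripper":1},{"linear":[-1,-1,0],"twist":0,"gripper":1}]'
python3 -m inch '[{"linear":[-0.3,-0.3,0],"twist":0,"gripper":1},{"linear":[-0.6,-0.6,0],"twist":0,"gripper":1},{"linear":[-0.9,-0.9,0],"twist":0,"gripper":1},{"linear":[-1,-1,0],"twist":0,"gripper":1},{"linear":[-1,-1,0],"twist":0,"gripper":1}]'
python3 - <<'E'
from h import *
for n in ('scene','top'):
    s=snap(n); im=s['image']
    c=im[90:250,110:270] if n=='scene' else im[120:210,200:400]
    cv2.imwrite('pics/g_%s.png'%n,cv2.resize(c[:,:,::-1],None,fx=3.7,fy=3.7,interpolation=cv2.INTER_CUBIC))
E
python3 tub.py
python3 - <<'E'
from h import *
ang=np.radians(4.88); ey=np.array([np.sin(ang),np.cos(ang)]);ex=np.array([ey[1],-ey[0]]);c=np.array([.6077,-.0505])
s=load('top');w=cloud(s);u=(w[...,:2]-c)@ex; v=(w[...,:2]-c)@ey
k=(w[...,2]>.122)&(w[...,2]<.15)&(abs(v+.13)<.045)&(abs(u)<.05); print(k.sum(),np.percentile(u[k],[5,50,95]),np.percentile(v[k],[5,50,95]))
E
```

```text
time: 17.5
tool_pos: [0.592, -0.2017, 0.2215]
ee_rot: [3.129, 0.004, 1.482]
wrist_force: [1.0, -0.3, 1.0]
width: 0.0607
time: 17.83
tool_pos: [0.4862, -0.3035, 0.2134]
ee_rot: [-3.14, 0.002, 1.478]
wrist_force: [0.8, -0.4, -0.1]
width: 0.0874
time: 18.25
tool_pos: [0.3864, -0.4033, 0.2132]
ee_rot: [-3.141, 0.001, 1.476]
wrist_force: [0.1, -0.7, -0.4]
width: 0.094
top 1047 u [-0.0602 -0.041  -0.0203] v [-0.0991 -0.0528 -0.0058] z [0.057  0.0607 0.0633]
((563.1724243164062, -99.23321533203125), (95.02249145507812, 40.74470520019531), 85.18305206298828)
scene 739 u [-0.06   -0.0394 -0.0199] v [-0.0995 -0.0487 -0.0016] z [0.0567 0.0617 0.0644]
((563.4238891601562, -97.32798767089844), (98.99480438232422, 41.438594818115234), 85.28485107421875)
295 [-0.01104533 -0.00665838 -0.00018171] [-0.16102556 -0.12972531 -0.09838912]
```

View pics/g_scene.png

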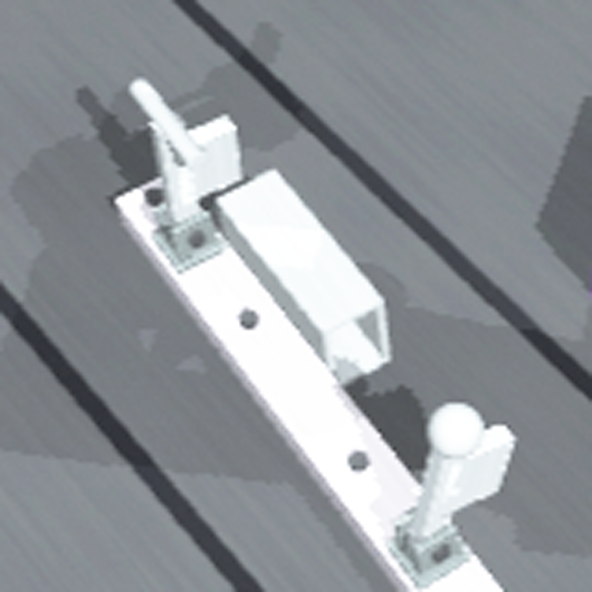

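View pics/g_top.png

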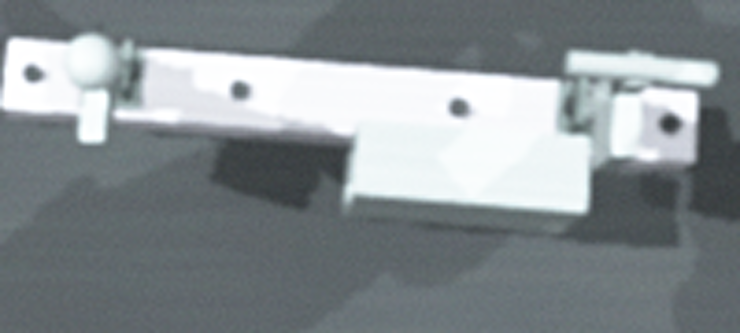

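The stop stands upright, with its bar at g_top (640,68). The tube is unmoved, its end clear at g_top (590,175), and the ball stop is still up at (92,60). Nothing touches the work, so I'm handing in.

```bash
python3 -c "
from bench import robot
print(robot.get_obs()['time'],robot.get_obs()['wrist_force']);print(robot.close_job())"
```

```text
18.35 [ 1.26282194 -0.37914893 -0.08671645]
the job is handed in; nothing more can be done
None
```

The job is done and handed in at 18.35 s of the 51 s allowed; the hand-in reported no verdict.

**What I did:**
- I gripped the T-bar at its outer free end and swung the stop down until it bottomed, with about 17 N upward at the wrist.
- I gripped the white tube from above and slid it against the fence and then the leaf. I felt both contacts at 10–12 N, then let go.
- I swung the stop back up and moved the arm clear. The pink and purple blocks were not touched.

**Last checks:**
- **Tube:** flush on the fence face, with its angle within about 0.1–0.2° of the fence. Its position was the same before and after the stop was flipped up, within about 0.7 mm.
- **Stops:** the T-bar stop is up at about 1.5 rad by my estimate. The ball-knob stop is still up, as it was at the start.
- **Arm:** clear of everything, with wrist force near zero.

**What disagreed:**
- The two cameras differ by about 2–4 mm along the fence, so the gauged position rests mainly on the felt contact with the leaf and the pictures.
- The first slide toward the stop dragged on the table about 10 mm short. I saw this in the pictures and corrected it by easing the downward pressure.

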